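# Unlatch a coin-cell test cassette and put it away in its stand

### The job

Press the coin-cell cassette down into the blue tester dock until its latch trips and, when you let go, it springs up; then pull it out, stand it upright on the white paper sheet and let go. Take it again the other way, so that your fingers clear the stand's posts, and stand it upright and square between the two posts of the white stand, with its whole foot on the stand's base, then let go. Set it down rather than dropping it, and leave the vial, the dish and the tip box where they are.

Things in the scene. Friction and masses are not known exactly. Their poses are not given: they have to be found in the camera images.
- cassette: Grey plastic cassette, round steel cell in each broad face: upright block 24 (x) by 56 (y) by 66 mm (z, up), about 120 g; origin: centre of its underside. Broad faces look along x, narrow ends along y. Low on its +y end is a latch notch: lowest 6 mm end at y = 26.5 mm, then cut back to y = 20 mm up to z = 20 mm; all faces are plain above. It starts latched in the dock, axes along the dock's.
- cassette_top (a point): Centre of the cassette's top, to press on. Latched, it is 8 mm above the deck. Pressing it about 4.5 mm down with 4 to 7 N trips the latch (6 mm is sure, hard stop at 7 mm). Let go, a damped spring lifts it 24 mm in about 0.5 s; it then stands loosely in the well, top 32 mm above the deck. Pressed under 2 mm it stays latched; unpressed, pulling does not free it. Once tripped it does not catch again.
- dock: Blue tester dock with steel deck, fixed: 70 (x) by 110 (y) by 90 mm high (base plate 75 by 116), origin at the centre of its underside, z up. The latched cassette's underside is 32 mm above this origin. On the deck, facing the cassette's broad faces, stand two aluminium cheeks 28 mm high, |x| from 19 to 29 mm, |y| up to 18 mm.
- dock_mouth (a point): Centre of the dock's well at deck height, 90 mm above the dock's origin; axes as the dock's. The well is 26 (x) by 58 (y) mm. Only 7 mm of air lies between each cheek and the cassette, too little for a finger: here only the narrow ends can be gripped. The deck beyond the narrow ends is clear.
- sheet: The white paper-covered sheet, 120 by 120 by 3 mm, flat and fixed on the bench; origin at the centre of its underside, its top 3 mm higher.
- stand: White plastic stand, fixed: base 44 (x) by 96 (y) by 6 mm, origin at the centre of its underside, z up. Two upright posts stand on it towards +y and -y, each 30 mm wide (x), 8 mm thick (y), 70 mm high above the base, 68 mm clear between them (y -34 to +34 mm). Small webs brace them outside. Open towards +x and -x.
- stand_floor (a point): Centre of the top of the stand's base, between the posts, where the centre of the cassette's underside belongs; axes as the stand's. The cassette's y goes along the stand's y, either way round, with 6 mm of air at each end: too little for a finger, so here it must be held by its broad faces.
- vial: Small glass vial with a black cap, 28 mm diameter, 55 mm high, loose bystander; origin at the centre of its underside.
- dish: Clear shallow round dish, 80 mm diameter, 14 mm high, loose bystander; origin at the centre of its underside.
- tip_box: White box of pipette tips, 60 by 90 by 50 mm high, loose bystander; origin at the centre of its underside.

How it is judged:
On the way, in this order (a step that is already met when the one before it is completed fails the run):
1. the cassette is pressed at least 2 mm deeper into the dock than it was latched (z of cassette in the frame of dock below 0.03 m), for 0.04 s.
2. the cassette, untouched by the fingers, has sprung up at least 18 mm above its latched height and still stands in the dock (z of cassette in the frame of dock between 0.05 and 0.06 m and horizontal distance between cassette and dock below 0.01 m and contact force between the fingers and cassette below 0.2 N), for 0.1 s.
3. the cassette stands upright on the sheet (its centre over the sheet), released and at rest (x of cassette in the frame of sheet between -0.06 and 0.06 m and y of cassette in the frame of sheet between -0.06 and 0.06 m and z of cassette in the frame of sheet below 0.006 m and angle between cassette's own z axis and vertical below 0.1 rad and contact force between the fingers and cassette below 0.2 N and linear speed of cassette below 0.02 m/s and angular speed of cassette below 0.2 rad/s), for 0.2 s.
At the end, for the whole second after the job is handed in: The cassette stands upright (within 0.06 rad) between the stand's posts, square to them (within 0.2 rad, either way round), its underside on the base within 3 mm and its centre within 10 mm of the base's centre line in the stand's x and 8 mm in y, released and at rest (x of cassette in the frame of stand_floor between -0.01 and 0.01 m and y of cassette in the frame of stand_floor between -0.008 and 0.008 m and z of cassette in the frame of stand_floor between -0.003 and 0.003 m and angle between cassette's own z axis and vertical below 0.06 rad and angle between the y axis of cassette and the y axis of stand, either way round below 0.2 rad and contact force between the fingers and cassette below 0.2 N and linear speed of cassette below 0.02 m/s and angular speed of cassette below 0.2 rad/s); the robot touches nothing.
It fails at once if the cassette is dropped or flung: it moves faster than 0.5 m/s (a fall of about 13 mm) out of the fingers (linear speed of cassette above 0.5 m/s and contact force between the fingers and cassette below 0.2 N).
It fails at once if a bystander (vial, dish or tip box) is moved by more than 20 mm or tipped (distance of any of vial, dish, tip_box from where it was at the start of the episode above 0.02 m or angle between any of vial, dish, tip_box's own z axis and vertical above 0.5 rad).
It also fails if it takes over 72 s, if anything falls off the work surface, if the arm or the gripper's body presses on something with over 40 N, if the wrist force passes 120 N, or if a joint passes its speed limit or range.

### The arm

A 7-joint arm with a two-finger parallel gripper is mounted at the origin on the work surface. World frame = base frame: x ahead of the robot, y to its left, z up, the work surface at z = 0. Lengths are in m, angles in rad, forces in N, time in s.
With the tool pointing down it reaches from about 0.4 to 0.85 m from the base axis. Payload 4.5 kg.
Tool frame: the origin (TCP) lies at the centre of the arm's flange, where the gripper is bolted on; the fingertips stand nose_length ahead of it and the grasp point (between the pads) lies 147 mm ahead of it (nose_length is the distance from the TCP to the fingertips, in m); z points along the fingers, y is the line along which they close (so a half turn about z gives the same grasp; the last joint's range is limited). The gripper opens to 88 mm and grips with 3 to 60 N. Pads are 18 mm wide; open, the fingers measure 123 mm over their backs; the gripper's body (75 mm by 187 mm) begins 45 mm behind the grasp point.
Start: joints at [1.146, 0.689, -0.195, 1.565, 0.157, 0.902, -0.215], TCP at [0.277, -0.56, 0.405] pointing down, gripper open.
Joint ranges: [-3.01, 3.01], [-0.46, 2.08], [-1.47, 1.51], [0.13, 2.56], [-1, 4.14], [0.04, 2.09], [-2.66, 2.66]. Speed limits (rad/s): [2.57, 2.57, 3.14, 3.14, 3.14, 3.14, 3.14].

### API

Orientations are given as a unit quaternion [x, y, z, w].
In Python, from plant import * gives the robot as it stands.
- The arm moves only by the tool play_rows, never from a script. Its argument "rows" is a list that holds one entry, the list of rows, each a list of 6 numbers: the shift along the tool's x, y, z normalised to -1 to 1, where 1 is 0.5 m, then the turn, a rotation vector about the tool's x, y, z normalised to -1 to 1, where 1 is 0.5 rad. A call has 1 to 20 rows; each row is the pose to reach, as a shift and turn from the pose commanded when the call began, along the tool's axes at that moment; what a row does not reach only later rows make up. A row lasts 1/12 s, in which the tool goes at most 41.7 mm and 7.16 degrees, less where a joint would pass 70% of its speed; a pose out of reach is approached as far as the arm can. A call with a number of a shift or a turn outside -1 to 1 is refused whole. A call with a gripper value outside its range is refused whole. "claw" is the closure, from 0 (fully open) to 1 (shut), set as the call begins (left out, the last holds). The fingers move at their own pace and stop on an object; "squeeze" is the grip in N (left out, the last holds). Time passes only in rows, so rows that repeat a pose let the fingers close. It gives the time, the measured TCP pose, the force, the opening and the grip force at its end, in the units of the state.
- get_state(): the state, without advancing time (a new reading comes with each control period).
- snapshot(name): name is "scene" or "side" or "wrist"; returns a dict with "pixels" (400x640x3 uint8, blue, green, red), "camera_matrix" (3x3 intrinsics, pixels), "world_to_cam" (4x4, takes a point from world to camera coordinates); the wrist camera has in their place "mount" (4x4, takes a point from camera to tool coordinates, whose origin is the TCP and whose axes are the flange's). Camera axes: x right, y down, z forward; pixel columns grow to the right and rows downward; lengths in m; the calibration is good to about 2 mm. The wrist camera is an equidistant fisheye: a pixel r from the principal point sees the ray r / f radians off the axis. A picture is of the moment at which its call begins: read the wrist's pose just before it. There is no depth.
- finish_job(): hands the job in; it is judged then, once.
The state is a dict: "clock": time; "q": joint angles; "qd": joint speeds; "joint_torque": joint torques, N m; "tool_pos": TCP position; "eef_rot": TCP orientation; "contact_force": force on the tool from outside, world axes, zero at the start; "moment": the same for the moment, N m; "opening": opening from 0.0 (shut) to 1.0 (fully open); "finger_force": force on a finger pad.
Only numpy, scipy, OpenCV 4.12 (cv2) and the standard library are available. Lean on these libraries where they do the work, as an engineer would, in place of code of your own. Each camera call takes 0.05 s, during which the arm holds its last target. There are 200 camera calls.

## Working session

There is one attempt and no reset: what is moved stays moved. The work goes in short steps, Python scripts to look and compute and a tool call to move; the robot and the scene stay as the last step left them, time stands still between calls to the robot, and variables do not carry over. Pictures are saved under pics/ and viewed, at most 10 in all, crops included, and the job is handed in when it is done.

Besides the shell and the picture viewer there is one more tool, called in YAML: its name, and indented under it one key for each argument. play_rows: Moves the arm, as the interface text tells. Its arguments: {"type":"object","properties":{"rows":{"type":"array"},"claw":{"type":"number"},"squeeze":{"type":"number"}},"required":["rows"]}

```bash
ls; mkdir -p pics; python3 - <<'E'
from plant import *
import cv2,json,numpy as np
s=get_state();print({k:np.round(v,4).tolist() if not isinstance(v,(int,float)) else v for k,v in s.items()})
try: print(nose_length)
except Exception as e: print(e)
for n in("scene","side"):
    d=snapshot(n);cv2.imwrite(f"pics/{n}0.png",d["pixels"]);np.savez(f"pics/{n}0.npz",**d)
    print(n,np.round(d["camera_matrix"],2).tolist(),np.round(d["world_to_cam"],4).tolist())
E
```

```text
pics
{'clock': 0.0, 'q': [1.1458, 0.69, -0.1945, 1.5664, 0.1573, 0.9025, -0.2151], 'qd': [-0.0, 0.0007, -0.0002, -0.0018, -0.0007, 0.0003, 0.0009], 'joint_torque': [0.0003, -52.7564, -1.2669, -15.3428, -0.0527, 0.0068, 0.0002], 'tool_pos': [0.2766, -0.5601, 0.4039], 'eef_rot': [0.9738, 0.2274, -0.0003, -0.0009], 'contact_force': [-0.8304, -0.572, 0.0573], 'moment': [0.0115, 0.0237, 0.0585], 'finger_force': 0.0, 'opening': 0.9957451763336089}
0.166
scene [[415.29, 0.0, 313.63], [0.0, 415.29, 200.49], [0.0, 0.0, 1.0]] [[0.183, 0.9831, -0.004, -0.124], [0.7116, -0.1352, -0.6894, -0.3683], [-0.6783, 0.1233, -0.7243, 1.3707], [0.0, 0.0, 0.0, 1.0]]
side [[382.69, 0.0, 318.43], [0.0, 382.69, 196.75], [0.0, 0.0, 1.0]] [[-0.9416, -0.3361, 0.0202, 0.589], [-0.1919, 0.4863, -0.8524, 0.1969], [0.2766, -0.8066, -0.5224, 0.7349], [0.0, 0.0, 0.0, 1.0]]
```

```bash
python3 - <<'E'
import cv2
for n in("scene","side"):
    cv2.imwrite(f"pics/{n}0b.png",cv2.resize(cv2.imread(f"pics/{n}0.png"),(800,500),interpolation=cv2.INTER_CUBIC))
E
```

```text
(no output)
```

View pics/scene0b.png

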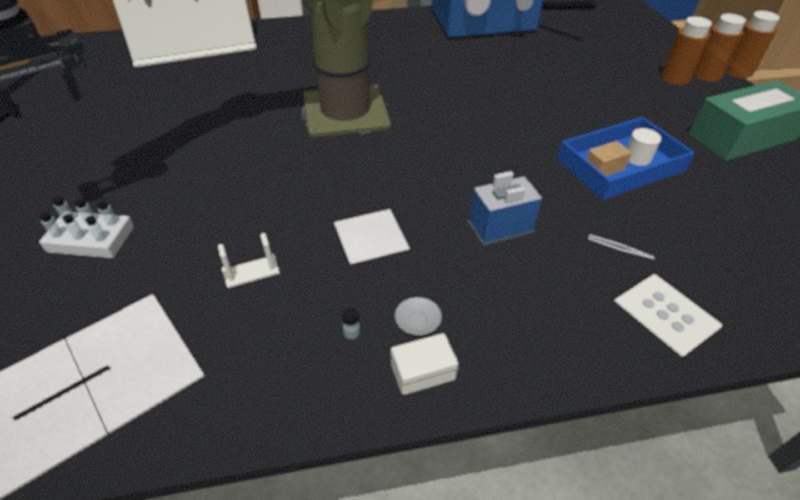

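View pics/side0b.png

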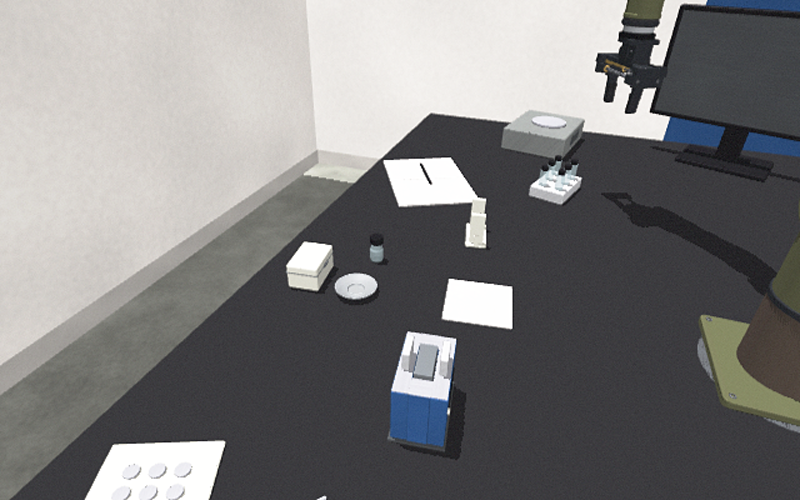

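```bash
cat > m.py <<'E'
import cv2,numpy as np
def montage(tiles,out):
    T=[]
    for im,x,y in tiles:
        t=cv2.resize(im[y:y+75,x:x+100],(400,300),interpolation=cv2.INTER_CUBIC)
        for i in range(0,100,10):
            cv2.line(t,(4*i,0),(4*i,5 if i%50 else 12),(0,255,255),1)
            if i<75: cv2.line(t,(0,4*i),(5 if i%50 else 12,4*i),(0,255,255),1)
        cv2.putText(t,f"{x},{y}",(300,295),0,.4,(0,255,255),1); T.append(t)
    cv2.imwrite(out,np.vstack([np.hstack(T[:2]),np.hstack(T[2:])]))
E
python3 - <<'E'
import cv2
from m import *
a=cv2.imread("pics/scene0.png");b=cv2.imread("pics/side0.png")
montage([(a,360,132),(a,160,170),(b,290,260),(b,340,150)],"pics/m1.png")
E
```

```text
(no output)
```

View pics/m1.png

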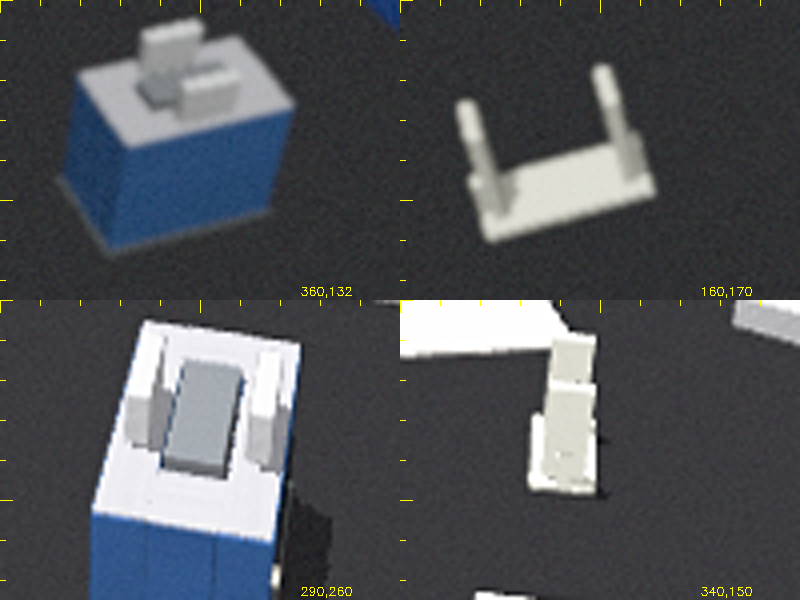

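```bash
cat > fit.py <<'E'
import cv2,numpy as np
from scipy.optimize import least_squares,minimize
def w2c(T,X): return (T[:3,:3]@X.T).T+T[:3,3]
def pin(d,X):
    c=w2c(d["world_to_cam"],X);K=d["camera_matrix"]
    return np.c_[K[0,0]*c[:,0]/c[:,2]+K[0,2],K[1,1]*c[:,1]/c[:,2]+K[1,2]]
def place(p,L):
    c,s=np.cos(p[2]),np.sin(p[2])
    return L@np.array([[c,s,0],[-s,c,0],[0,0,1]])+[p[0],p[1],0]
def box(x0,x1,y0,y1,z0,z1): return np.array([[x,y,z] for x in(x0,x1) for y in(y0,y1) for z in(z0,z1)])
STAND=[box(-.022,.022,-.048,.048,0,.006),box(-.015,.015,.034,.042,.006,.076),box(-.015,.015,-.042,-.034,.006,.076)]
SHEET=[box(-.06,.06,-.06,.06,0,.003)]
def render(proj,boxes,p,roi,S=4):
    x,y,w,h=roi;m=np.zeros((h*S,w*S),np.uint8)
    for b in boxes:
        u=(proj(place(p,b))-[x,y]+.5)*S-.5
        cv2.fillConvexPoly(m,cv2.convexHull(np.round(u*16).astype(np.int32)),255,shift=4)
    return cv2.GaussianBlur(cv2.resize(m,(w,h),interpolation=cv2.INTER_AREA)/255.,(0,0),.6)
def soft(im,roi,lo=60,hi=150):
    x,y,w,h=roi;g=cv2.cvtColor(im,cv2.COLOR_BGR2GRAY)[y:y+h,x:x+w].astype(float);return np.clip((g-lo)/(hi-lo),0,1)
def silfit(boxes,views,p0):
    # views: (proj, softmask, roi, weight mask)
    f=lambda p:sum((wm*(render(pr,boxes,p,roi)-sm)**2).sum() for pr,sm,roi,wm in views)
    best=None
    for dy in(-.25,0,.25):
        s=np.array(p0)+[0,0,dy];sx=s+np.array([[0,0,0],[.02,0,0],[0,.02,0],[0,0,.25]])
        r=minimize(f,s,method="Nelder-Mead",options=dict(initial_simplex=sx,xatol=1e-5,fatol=1e-3))
        if best is None or r.fun<best.fun:best=r
    return best.x,best.fun
def back(d,uv,z):
    K=d["camera_matrix"];T=d["world_to_cam"];r=T[:3,:3].T@np.linalg.inv(K)@[uv[0],uv[1],1];c=-T[:3,:3].T@T[:3,3]
    return c+r*(z-c[2])/r[2]
E
cat > go1.py <<'E'
from fit import *
A=dict(np.load("pics/scene0.npz"));B=dict(np.load("pics/side0.npz"))
t=lambda L,x,y:(np.array(L,float)+.5)/4-.5+[x,y]
ua=t([(78,73),(240,38),(293,102),(130,146)],360,132)   # long edge first
ub=t([(145,20),(300,44),(273,241),(93,212)],290,260)
Pa=np.array([back(A,u,.09) for u in ua]);print(Pa.round(4))
Pb=np.array([back(B,u,.09) for u in ub]);print(Pb.round(4))
def fit(ua,ub):
    best=None
    for k in range(4):
      for j in range(4):
        for y0 in(0,.8,1.6,2.4):
            C=np.array([[-.035,-.055,.09],[-.035,.055,.09],[.035,.055,.09],[.035,-.055,.09]])
            g=lambda p:np.r_[(pin(A,place(p,np.roll(C,k,0)))-ua).ravel(),(pin(B,place(p,np.roll(C,j,0)))-ub).ravel()]
            r=least_squares(g,[*Pa.mean(0)[:2],y0])
            if best is None or r.cost<best.cost:best=r
    return best
b=fit(ua,ub);bm=None
ub2=ub[::-1];b2=fit(ua,ub2);b=b if b.cost<b2.cost else b2
print("dock",b.x.round(4),b.cost,b.fun.round(2))
for nm,boxes,ra,rb,ca in(("stand",STAND,(165,175,70,65),(368,152,26,54),(200,214)),("sheet",SHEET,(255,155,85,65),(340,215,85,55),(297,189))):
    p0=[*back(A,ca,.003)[:2],.1];vs=[]
    for d,roi in((A,ra),(B,rb)):
        m=np.ones(roi[3:1:-1])
        if nm=="stand" and d is B:m[:14,:10]=0
        vs.append((lambda X,d=d:pin(d,X),soft(d["pixels"],roi),roi,m))
    for v in([vs[0]],[vs[1]],vs):
        r=silfit(boxes,v,p0);print(nm,r[0].round(4),round(r[1],2));
E
python3 go1.py
```

```text
[[0.4698 0.2014 0.09  ]
 [0.456  0.3102 0.09  ]
 [0.5199 0.3196 0.09  ]
 [0.5393 0.2119 0.09  ]]
[[0.539  0.2092 0.09  ]
 [0.4719 0.1999 0.09  ]
 [0.4559 0.3072 0.09  ]
 [0.5229 0.3179 0.09  ]]
dock [0.4973 0.2593 0.1479] 2.9157105083798736 [-0.56  0.34 -0.87 -0.26  0.31  1.08 -0.67  0.31 -0.7   0.14  0.66  0.08
  0.62  0.87 -0.78  0.29]
stand [ 0.5276 -0.244   0.2003] 34.02
stand [ 0.5288 -0.2442  0.1887] 22.18
stand [ 0.5279 -0.244   0.1976] 59.59
sheet [ 0.473  -0.0066  0.1381] 51.0
sheet [ 0.4735 -0.0066  0.1431] 47.22
sheet [ 0.4735 -0.0063  0.1502] 100.42
```

play_rows:
  rows:
    - [[0.05,-0.04,0,0,0,0.04],[0.1,-0.08,0,0,0,0.09],[0.15,-0.125,0,0,0,0.14],[0.2,-0.17,0,0,0,0.18],[0.25,-0.21,0,0,0,0.23],[0.3,-0.25,0,0,0,0.27],[0.35,-0.29,0,0,0,0.32],[0.4,-0.33,0,0,0,0.36],[0.45,-0.375,0,0,0,0.41],[0.5,-0.415,0,0,0,0.45],[0.55,-0.455,0,0,0,0.5],[0.6,-0.5,0,0,0,0.54],[0.65,-0.54,0,0,0,0.59],[0.69,-0.573,0,0,0,0.622],[0.69,-0.573,0,0,0,0.622]]
  claw: 1

```text
clock: 1.35
tool_pos: [0.4616, -0.1449, 0.4046]
eef_rot: [0.997, 0.078, 0.001, -0.002]
contact_force: [0.1, -0.5, 1.0]
opening: 0.005
finger_force: 0.0
```

play_rows:
  rows:
    - [[0.016,-0.065,0,0,0,0],[0.032,-0.13,0,0,0,0],[0.048,-0.195,0,0,0,0],[0.065,-0.26,0,0,0,0],[0.081,-0.325,0,0,0,0],[0.097,-0.39,0,0,0,0],[0.113,-0.455,0,0,0,0],[0.13,-0.52,0,0,0,0],[0.146,-0.585,0,0,0,0],[0.162,-0.65,0,0,0,0],[0.178,-0.715,0,0,0,0],[0.19,-0.76,0,0,0,0],[0.196,-0.788,0,0,0,0],[0.196,-0.788,0,0,0,0],[0.196,-0.788,0,0,0,0],[0.196,-0.788,0,0,0,0]]

```text
clock: 2.68
tool_pos: [0.4984, 0.2509, 0.4045]
eef_rot: [0.997, 0.072, -0.0, 0.001]
contact_force: [-0.3, 0.8, 0.0]
opening: 0.004
finger_force: 0.0
```

```bash
cat > wr.py <<'E'
import numpy as np,cv2,sys
from scipy.spatial.transform import Rotation as R
def wproj(d,pos,quat,X):
    M=d["mount"];T=np.eye(4);T[:3,:3]=R.from_quat(quat).as_matrix();T[:3,3]=pos
    C=np.linalg.inv(T@M);c=X@C[:3,:3].T+C[:3,3];K=d["camera_matrix"]
    rr=np.hypot(c[:,0],c[:,1]);th=np.arctan2(rr,c[:,2]);s=th/np.maximum(rr,1e-9)
    return np.c_[K[0,0]*c[:,0]*s+K[0,2],K[1,1]*c[:,1]*s+K[1,2]]
def wsnap(name):
    from plant import get_state,snapshot
    s=get_state();d=snapshot("wrist");cv2.imwrite(f"pics/{name}.png",d["pixels"])
    np.savez(f"pics/{name}.npz",pos=s["tool_pos"],quat=s["eef_rot"],**d)
    print("pos",np.round(s["tool_pos"],4),"quat",np.round(s["eef_rot"],4),"q",np.round(s["q"],3),"t",round(s["clock"],2),"op",round(s["opening"],3),"ff",s["finger_force"],"F",np.round(s["contact_force"],1))
    return d,s
E
python3 - <<'E'
from wr import *
d,s=wsnap("w1");print(d["camera_matrix"].round(1).tolist(),d["mount"].round(4).tolist())
E
```

```text
pos [0.4984 0.2509 0.4045] quat [ 9.974e-01  7.240e-02 -4.000e-04  1.200e-03] q [-0.551  0.598  0.003  1.777  0.     0.769 -1.975] t 2.68 op 0.004 ff 0.0 F [-0.3  0.8  0. ]
[[309.7, 0.0, 321.6], [0.0, 309.7, 200.3], [0.0, 0.0, 1.0]] [[-0.0011, -0.9656, -0.2599, 0.0673], [1.0, -0.0015, 0.0012, -0.0004], [-0.0015, -0.2599, 0.9656, 0.0197], [0.0, 0.0, 0.0, 1.0]]
```

View pics/w1.png

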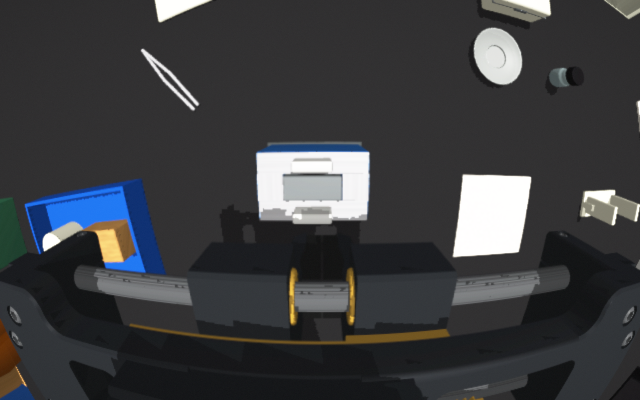

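```bash
cat > f2.py <<'E'
from fit import *;from wr import *
d=dict(np.load("pics/w1.npz"))
U=np.array([(258,152),(368,152),(368.5,219),(258.5,219),(283,175),(342,175),(342,201),(283,201)],float)
L=np.array([[.035,.055,.09],[.035,-.055,.09],[-.035,-.055,.09],[-.035,.055,.09],[.012,.028,.098],[.012,-.028,.098],[-.012,-.028,.098],[-.012,.028,.098]])
g=lambda p:(wproj(d,d["pos"],d["quat"],place(p,L))-U).ravel()
r=least_squares(g,[.497,.259,.148]);print(r.x.round(4),r.fun.round(1))
E
python3 f2.py
```

```text
[0.499  0.2589 0.1426] [-2.2 -0.9  1.9 -1.1 -1.1  1.1  0.6  1.  -0.1  0.8  0.3  0.7 -0.2 -0.7
  0.6 -0.7]
```

play_rows:
  rows:
    - [[0.001,-0.008,0.02,0,0,0],[0.002,-0.016,0.06,0,0,0],[0.002,-0.016,0.11,0,0,0],[0.002,-0.016,0.16,0,0,0],[0.002,-0.016,0.2,0,0,0],[0.002,-0.016,0.23,0,0,0],[0.002,-0.016,0.25,0,0,0],[0.002,-0.016,0.262,0,0,0],[0.002,-0.016,0.269,0,0,0],[0.002,-0.016,0.272,0,0,0],[0.002,-0.016,0.272,0,0,0],[0.002,-0.016,0.272,0,0,0]]

```text
clock: 3.73
tool_pos: [0.4982, 0.2616, 0.2694]
eef_rot: [0.997, 0.074, 0.001, -0.0]
contact_force: [0.7, -1.0, 0.2]
opening: 0.005
finger_force: 0.0
```

```bash
python3 -c "
from wr import *
wsnap('w2')"
```

```text
pos [0.4982 0.2616 0.2694] quat [ 9.973e-01  7.380e-02  6.000e-04 -3.000e-04] q [-0.563  0.804 -0.004  1.872  0.006  0.464 -1.994] t 3.73 op 0.005 ff 0.0 F [ 0.7 -1.   0.2]
```

play_rows:
  rows:
    - [[0,0,0.005,0,0,0],[0,0,0.01,0,0,0],[0,0,0.013,0,0,0],[0,0,0.016,0,0,0],[0,0,0.018,0,0,0],[0,0,0.018,0,0,0]]

```text
clock: 4.28
tool_pos: [0.4983, 0.2618, 0.2603]
eef_rot: [0.997, 0.074, 0.001, -0.0]
contact_force: [-0.2, 1.0, 5.3]
opening: 0.001
finger_force: 2.8
```

play_rows:
  rows:
    - [[0,0,0.003,0,0,0],[0,0,0.005,0,0,0],[0,0,0.005,0,0,0]]

```text
clock: 4.53
tool_pos: [0.4982, 0.2619, 0.2576]
eef_rot: [0.997, 0.074, 0.001, -0.0]
contact_force: [0.1, 0.3, 1.9]
opening: 0.004
finger_force: 1.6
```

play_rows:
  rows:
    - [[0,0,-0.03,0,0,0],[0,0,-0.08,0,0,0],[0,0,-0.14,0,0,0],[0,0,-0.2,0,0,0],[0,0,-0.25,0,0,0],[0,0,-0.28,0,0,0],[0,0,-0.29,0,0,0],[0,0,-0.29,0,0,0],[0,0,-0.29,0,0,0],[0,0,-0.29,0,0,0]]

```text
clock: 5.37
tool_pos: [0.4975, 0.2613, 0.4007]
eef_rot: [0.997, 0.074, -0.001, 0.001]
contact_force: [0.2, 1.1, -0.1]
opening: 0.005
finger_force: 0.0
```

play_rows:
  rows:
    - [[0,0,0,0,0,0],[0,0,0,0,0,0],[0,0,0,0,0,0],[0,0,0,0,0,0],[0,0,0,0,0,0],[0,0,0,0,0,0],[0,0,0,0,0,0],[0,0,0,0,0,0]]
  claw: 0

```text
clock: 6.03
tool_pos: [0.498, 0.2615, 0.4022]
eef_rot: [0.997, 0.074, 0.0, 0.0]
contact_force: [0.1, 0.3, 0.5]
opening: 0.586
finger_force: 0.0
```

```bash
python3 - <<'E'
from wr import *
d,s=wsnap('w3')
cv2.imwrite("pics/w3c.png",cv2.resize(d["pixels"][80:300,180:460],(764,600),interpolation=cv2.INTER_CUBIC))
E
```

```text
pos [0.498  0.2615 0.4022] quat [0.9973 0.0738 0.     0.    ] q [-5.660e-01  6.060e-01  1.000e-03  1.767e+00 -1.000e-03  7.690e-01
 -1.987e+00] t 6.03 op 0.586 ff 0.0 F [0.1 0.3 0.5]
```

View pics/w3c.png

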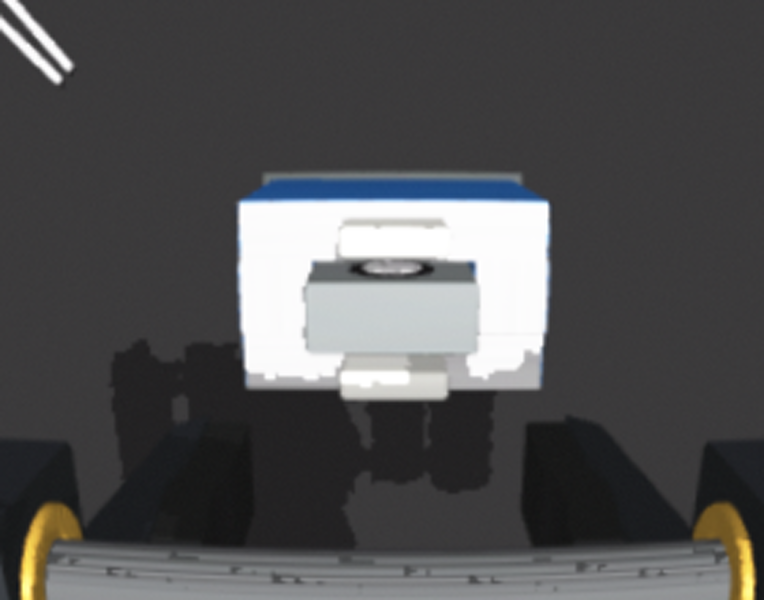

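```bash
cat > f3.py <<'E'
from fit import *;from wr import *
d=dict(np.load("pics/w3.npz"))
U=(np.array([(240,202),(548,202),(541,388),(247,388),(306,283),(478,283),(478,352),(306,352)])+.5)/2.7286-.5+[180,80]
L=np.array([[.035,.055,.09],[.035,-.055,.09],[-.035,-.055,.09],[-.035,.055,.09],[.012,.028,.122],[.012,-.028,.122],[-.012,-.028,.122],[-.012,.028,.122]])
g=lambda p:(wproj(d,d["pos"],d["quat"],place(p,L))-U).ravel()
r=least_squares(g,[.497,.259,.148]);print(r.x.round(4),r.fun.round(1))
p=r.x;D=np.array([p[0],p[1],.122+.024])-d["pos"];print(R.from_quat(d["quat"]).as_matrix().T@D/.5)
E
python3 f3.py
```

```text
[0.4988 0.2597 0.1471] [-1.6 -0.9  0.5 -0.9 -0.   0.3 -1.2  0.4 -0.4 -0.4  1.5 -0.4  0.7  1.
  0.2  1. ]
[0.00104435 0.00388224 0.5124897 ]
```

play_rows:
  rows:
    - [[0,0.002,0.02,0,0,0],[0.001,0.004,0.05,0,0,0],[0.001,0.004,0.08,0,0,0],[0.001,0.004,0.1,0,0,0],[0.001,0.004,0.11,0,0,0],[0.001,0.004,0.12,0,0,0],[0.001,0.004,0.12,0,0,0],[0.001,0.004,0.13,0,0,0],[0.001,0.004,0.15,0,0,0],[0.001,0.004,0.18,0,0,0],[0.001,0.004,0.21,0,0,0],[0.001,0.004,0.235,0,0,0],[0.001,0.004,0.255,0,0,0],[0.001,0.004,0.27,0,0,0],[0.001,0.004,0.28,0,0,0],[0.001,0.004,0.284,0,0,0],[0.001,0.004,0.284,0,0,0],[0.001,0.004,0.284,0,0,0]]
  claw: 0

```text
clock: 7.58
tool_pos: [0.499, 0.2597, 0.2605]
eef_rot: [0.997, 0.074, 0.0, -0.0]
contact_force: [0.5, 0.4, 0.3]
opening: 1.002
finger_force: 0.0
```

play_rows:
  rows:
    - [[0,0,0,0,0,0],[0,0,0,0,0,0],[0,0,0,0,0,0],[0,0,0,0,0,0],[0,0,0,0,0,0],[0,0,0,0,0,0],[0,0,0,0,0,0],[0,0,0,0,0,0],[0,0,0,0,0,0],[0,0,0,0,0,0]]
  claw: 1
  squeeze: 20

```text
clock: 8.42
tool_pos: [0.4988, 0.2596, 0.2603]
eef_rot: [0.997, 0.074, 0.0, -0.0]
contact_force: [0.1, -0.8, 1.1]
opening: 0.633
finger_force: 20.0
```

play_rows:
  rows:
    - [[0,0,-0.005,0,0,0],[0,0,-0.015,0,0,0],[0,0,-0.03,0,0,0],[0,0,-0.045,0,0,0],[0,0,-0.06,0,0,0],[0,0,-0.08,0,0,0],[0,0,-0.1,0,0,0],[0,0,-0.12,0,0,0],[0,0,-0.14,0,0,0],[0,0,-0.16,0,0,0],[0,0,-0.18,0,0,0],[0,0,-0.2,0,0,0],[0,0,-0.212,0,0,0],[0,0,-0.22,0,0,0],[0,0,-0.22,0,0,0],[0,0,-0.22,0,0,0]]

```text
clock: 9.75
tool_pos: [0.4987, 0.2596, 0.3701]
eef_rot: [0.997, 0.074, -0.0, 0.0]
contact_force: [-0.3, -0.7, 0.0]
opening: 0.637
finger_force: 20.0
```

play_rows:
  rows:
    - [[-0.004,0.015,0,0,0,0],[-0.011,0.045,0,0,0,0],[-0.021,0.085,0,0,0,0],[-0.032,0.13,0,0,0,0],[-0.044,0.175,0,0,0,0],[-0.055,0.22,0,0,0,0],[-0.066,0.265,0,0,0,0],[-0.077,0.31,0,0,0,0],[-0.088,0.355,0,0,0,0],[-0.1,0.4,0,0,0,0],[-0.11,0.44,0,0,0,0],[-0.118,0.475,0,0,0,0],[-0.125,0.502,0,0,0,0],[-0.129,0.519,0,0,0,0],[-0.129,0.519,0,0,0,0],[-0.129,0.519,0,0,0,0]]

```text
clock: 11.08
tool_pos: [0.4729, -0.0071, 0.3701]
eef_rot: [0.997, 0.073, -0.0, -0.0]
contact_force: [-0.2, -0.0, -1.0]
opening: 0.629
finger_force: 20.0
```

play_rows:
  rows:
    - [[0,0,0.02,0,0,0],[0,0,0.05,0,0,0],[0,0,0.09,0,0,0],[0,0,0.13,0,0,0],[0,0,0.17,0,0,0],[0,0,0.21,0,0,0],[0,0,0.245,0,0,0],[0,0,0.275,0,0,0],[0,0,0.295,0,0,0],[0,0,0.307,0,0,0],[0,0,0.313,0,0,0],[0,0,0.316,0,0,0],[0,0,0.316,0,0,0]]

```text
clock: 12.17
tool_pos: [0.4734, -0.0064, 0.2125]
eef_rot: [0.997, 0.074, 0.0, -0.0]
contact_force: [1.0, -0.2, -0.3]
opening: 0.635
finger_force: 20.0
```

```bash
python3 - <<'E'
from wr import *
from plant import snapshot
from m import montage
d,s=wsnap('w4')
a=snapshot("scene")["pixels"];b=snapshot("side")["pixels"];cv2.imwrite("pics/a4.png",a);cv2.imwrite("pics/b4.png",b)
montage([(a,250,140),(b,330,195),(d["pixels"],220,130),(d["pixels"],300,130)],"pics/m4.png")
E
```

```text
pos [ 0.4734 -0.0064  0.2125] quat [ 9.973e-01  7.400e-02  3.000e-04 -0.000e+00] q [-0.074  0.859 -0.015  2.153  0.091  0.129 -1.597] t 12.17 op 0.635 ff 19.954655896872282 F [ 1.  -0.2 -0.3]
```

View pics/m4.png

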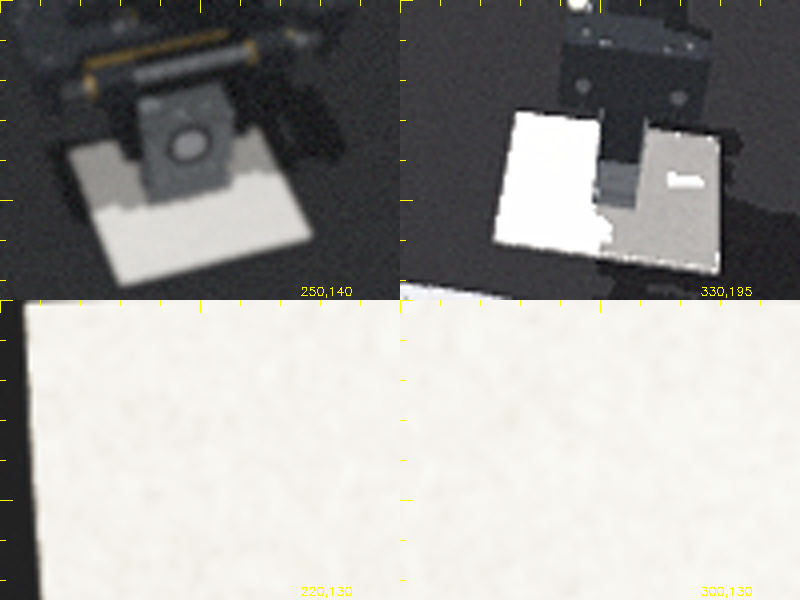

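play_rows:
  rows:
    - [[0,0,0.003,0,0,0],[0,0,0.006,0,0,0],[0,0,0.008,0,0,0],[0,0,0.0095,0,0,0],[0,0,0.0095,0,0,0]]

```text
clock: 12.73
tool_pos: [0.4732, -0.0066, 0.2076]
eef_rot: [0.997, 0.074, 0.0, 0.0]
contact_force: [0.6, 0.4, 0.4]
opening: 0.634
finger_force: 19.9
```

play_rows:
  rows:
    - [[0,0,0.001,0,0,0],[0,0,0.002,0,0,0],[0,0,0.002,0,0,0]]

```text
clock: 12.98
tool_pos: [0.4732, -0.0064, 0.2073]
eef_rot: [0.997, 0.074, 0.0, -0.0]
contact_force: [-0.8, 1.4, 10.5]
opening: 0.633
finger_force: 19.9
```

play_rows:
  rows:
    - [[0,0,-0.001,0,0,0],[0,0,-0.001,0,0,0],[0,0,-0.001,0,0,0],[0,0,-0.001,0,0,0],[0,0,-0.001,0,0,0],[0,0,-0.001,0,0,0],[0,0,-0.001,0,0,0],[0,0,-0.001,0,0,0]]
  claw: 0

```text
clock: 13.65
tool_pos: [0.4732, -0.0066, 0.2069]
eef_rot: [0.997, 0.074, -0.0, 0.0]
contact_force: [1.0, 0.6, 0.9]
opening: 1.002
finger_force: 0.0
```

play_rows:
  rows:
    - [[0,0,-0.01,0,0,0],[0,0,-0.03,0,0,0],[0,0,-0.06,0,0,0],[0,0,-0.1,0,0,0],[0,0,-0.14,0,0,0],[0,0,-0.18,0,0,0],[0,0,-0.22,0,0,0],[0,0,-0.26,0,0,0],[0,0,-0.29,0,0,0],[0,0,-0.3,0,0,0],[0,0,-0.3,0,0,0]]

```text
clock: 14.57
tool_pos: [0.4733, -0.0067, 0.3586]
eef_rot: [0.997, 0.074, 0.002, 0.0]
contact_force: [-0.0, -0.6, -0.1]
opening: 0.997
finger_force: 0.0
```

play_rows:
  rows:
    - [[0,0,0,0,0,-0.15],[0,0,0,0,0,-0.35],[0,0,0,0,0,-0.55],[0,0,0,0,0,-0.75],[0,0,0,0,0,-0.95],[0,0,0,0,0,-1]]

```text
clock: 15.07
tool_pos: [0.4727, -0.0067, 0.3561]
eef_rot: [0.947, 0.32, -0.001, -0.0]
contact_force: [0.5, -0.2, 0.4]
opening: 1.001
finger_force: 0.0
```

play_rows:
  rows:
    - [[0,0,0,0,0,-0.2],[0,0,0,0,0,-0.4],[0,0,0,0,0,-0.6],[0,0,0,0,0,-0.8],[0,0,0,0,0,-1],[0,0,0,0,0,-1]]

```text
clock: 15.57
tool_pos: [0.4728, -0.0068, 0.3563]
eef_rot: [0.84, 0.543, -0.001, -0.001]
contact_force: [0.0, -0.3, -0.8]
opening: 1.002
finger_force: 0.0
```

play_rows:
  rows:
    - [[0,0,0,0,0,-0.2],[0,0,0,0,0,-0.4],[0,0,0,0,0,-0.6],[0,0,0,0,0,-0.8],[0,0,0,0,0,-1],[0,0,0,0,0,-1],[0,0,0,0,0,-1],[0,0,0,0,0,-1]]

```text
clock: 16.23
tool_pos: [0.4731, -0.0066, 0.3567]
eef_rot: [0.681, 0.732, -0.0, -0.0]
contact_force: [0.4, 0.1, -0.5]
opening: 0.999
finger_force: 0.0
```

```bash
python3 - <<'E'
from wr import *
d,s=wsnap('w5')
cv2.imwrite("pics/w5c.png",cv2.resize(d["pixels"][80:300,180:460],(764,600),interpolation=cv2.INTER_CUBIC))
E
```

```text
pos [ 0.4731 -0.0066  0.3567] quat [ 6.809e-01  7.324e-01 -2.000e-04 -2.000e-04] q [ 0.234  0.609 -0.498  2.053  0.506  0.6   -0.541] t 16.23 op 0.999 ff 0.0 F [ 0.4  0.1 -0.5]
```

View pics/w5c.png

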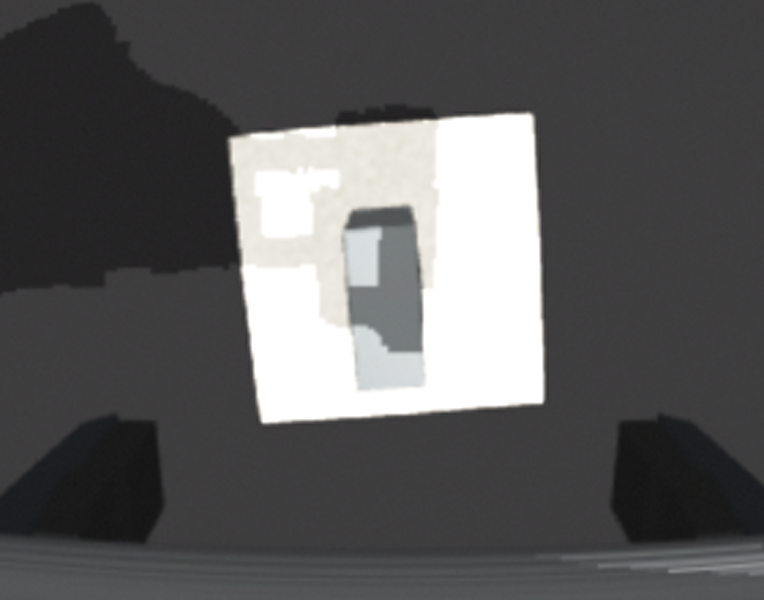

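```bash
cat > f5.py <<'E'
from fit import *;from wr import *
d=dict(np.load("pics/w5.npz"))
U=(np.array([(343,231),(415,226),(424,386),(357,391)])+.5)/2.7286-.5+[180,80]
z=.069
# tool x(up in image)~+y world ; left in image = tool y side
L=np.array([[-.012,.028,z],[.012,.028,z],[.012,-.028,z],[-.012,-.028,z]])
for M in(L,np.roll(L,2,0)):
  g=lambda p:(wproj(d,d["pos"],d["quat"],place(p,M))-U).ravel()
  for a in(.148,.148+3.1416):
    r=least_squares(g,[.473,-.007,a]);print(r.x.round(4),r.cost,r.fun.round(1))
    if r.cost<20:
        p=r.x;print(R.from_quat(d["quat"]).as_matrix().T@(np.array([p[0],p[1],0])-d["pos"])/.5)
E
python3 f5.py
```

```text
[ 0.4727 -0.006   0.1413] 2.8712946903049628 [-0.6 -0.9  0.4 -1.   0.9  1.1 -0.7  1. ]
[ 1.27162490e-03 -1.78852104e-04  7.13465123e-01]
[ 0.4727 -0.006   0.1413] 2.8712946903050307 [-0.6 -0.9  0.4 -1.   0.9  1.1 -0.7  1. ]
[ 1.27162490e-03 -1.78852092e-04  7.13465123e-01]
[ 0.4727 -0.006  -3.0003] 2.8712946903050782 [-0.6 -0.9  0.4 -1.   0.9  1.1 -0.7  1. ]
[ 1.27162489e-03 -1.78852094e-04  7.13465123e-01]
[ 0.4727 -0.006   3.2829] 2.8712946903050907 [-0.6 -0.9  0.4 -1.   0.9  1.1 -0.7  1. ]
[ 1.27162489e-03 -1.78852102e-04  7.13465123e-01]
```

play_rows:
  rows:
    - [[0.001,0,0.02,0,0,-0.04],[0.001,0,0.05,0,0,-0.08],[0.001,0,0.09,0,0,-0.12],[0.001,0,0.13,0,0,-0.14],[0.001,0,0.17,0,0,-0.14],[0.001,0,0.21,0,0,-0.14],[0.001,0,0.25,0,0,-0.14],[0.001,0,0.28,0,0,-0.14],[0.001,0,0.3,0,0,-0.14],[0.001,0,0.314,0,0,-0.14],[0.001,0,0.32,0,0,-0.14],[0.001,0,0.32,0,0,-0.14],[0.001,0,0.32,0,0,-0.14]]

```text
clock: 17.37
tool_pos: [0.4732, -0.006, 0.1971]
eef_rot: [0.653, 0.757, 0.0, 0.0]
contact_force: [-0.9, -0.2, -0.5]
opening: 0.998
finger_force: 0.0
```

play_rows:
  rows:
    - [[0,0,0,0,0,0],[0,0,0,0,0,0],[0,0,0,0,0,0],[0,0,0,0,0,0],[0,0,0,0,0,0],[0,0,0,0,0,0],[0,0,0,0,0,0],[0,0,0,0,0,0],[0,0,0,0,0,0],[0,0,0,0,0,0],[0,0,0,0,0,0],[0,0,0,0,0,0],[0,0,0,0,0,0],[0,0,0,0,0,0],[0,0,0,0,0,0]]
  claw: 1
  squeeze: 20

```text
clock: 18.62
tool_pos: [0.4731, -0.0061, 0.1969]
eef_rot: [0.653, 0.757, -0.0, -0.0]
contact_force: [0.3, -0.1, 0.9]
opening: 0.269
finger_force: 19.9
```

play_rows:
  rows:
    - [[0,0,-0.005,0,0,0],[0,0,-0.015,0,0,0],[0,0,-0.035,0,0,0],[0,0,-0.065,0,0,0],[0,0,-0.1,0,0,0],[0,0,-0.14,0,0,0],[0,0,-0.18,0,0,0],[0,0,-0.22,0,0,0],[0,0,-0.26,0,0,0],[0,0,-0.3,0,0,0],[0,0,-0.34,0,0,0],[0,0,-0.37,0,0,0],[0,0,-0.39,0,0,0],[0,0,-0.4,0,0,0],[0,0,-0.4,0,0,0]]

```text
clock: 19.87
tool_pos: [0.4731, -0.0062, 0.3981]
eef_rot: [0.653, 0.757, 0.001, 0.001]
contact_force: [0.9, -1.2, -1.9]
opening: 0.265
finger_force: 19.9
```

play_rows:
  rows:
    - [[-0.01,0.001,0,0,0,-0.01],[-0.03,0.002,0,0,0,-0.02],[-0.06,0.005,0,0,0,-0.03],[-0.1,0.008,0,0,0,-0.04],[-0.14,0.011,0,0,0,-0.05],[-0.18,0.014,0,0,0,-0.06],[-0.22,0.018,0,0,0,-0.07],[-0.26,0.021,0,0,0,-0.08],[-0.3,0.024,0,0,0,-0.09],[-0.34,0.027,0,0,0,-0.1],[-0.38,0.03,0,0,0,-0.1],[-0.42,0.034,0,0,0,-0.1],[-0.45,0.036,0,0,0,-0.1],[-0.475,0.038,0,0,0,-0.1],[-0.487,0.039,0,0,0,-0.1],[-0.487,0.039,0,0,0,-0.1],[-0.487,0.039,0,0,0,-0.1]]

```text
clock: 21.28
tool_pos: [0.5279, -0.2435, 0.3965]
eef_rot: [0.634, 0.773, 0.0, -0.001]
contact_force: [-0.8, -0.3, -2.1]
opening: 0.267
finger_force: 19.9
```

```bash
python3 - <<'E'
from wr import *
d,s=wsnap('w6')
cv2.imwrite("pics/w6c.png",cv2.resize(d["pixels"][80:300,180:460],(764,600),interpolation=cv2.INTER_CUBIC))
E
```

```text
pos [ 0.5279 -0.2435  0.3965] quat [ 6.339e-01  7.734e-01  1.000e-04 -6.000e-04] q [ 0.708  0.698 -0.622  1.697  0.493  0.91   0.085] t 21.28 op 0.267 ff 19.886206705123186 F [-0.8 -0.3 -2.1]
```

View pics/w6c.png

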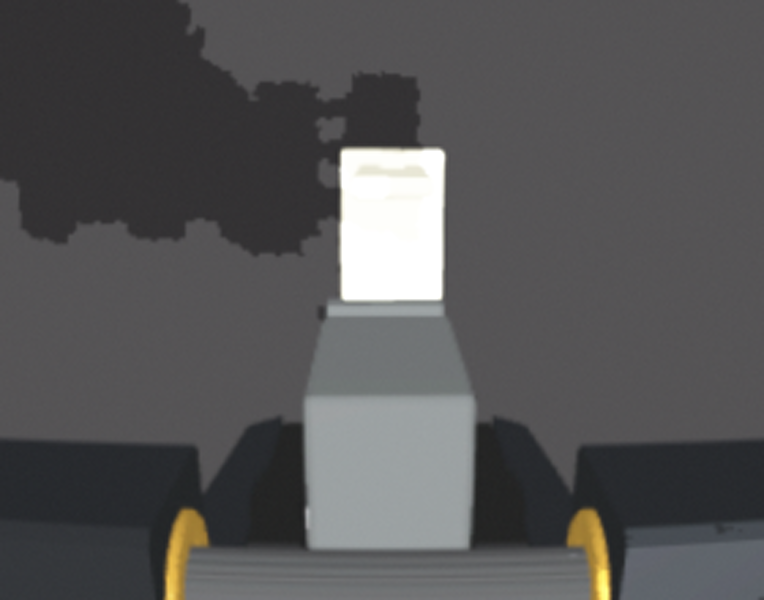

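```bash
cat > f6.py <<'E'
from fit import *;from wr import *
d=dict(np.load("pics/w6.npz"))
p=[.5279,-.244,.1976]
def crop(X): return (wproj(d,d["pos"],d["quat"],X)-[180,80]+.5)*2.7286-.5
L=np.array([[-.022,.048,.006],[.022,.048,.006],[-.022,0,.006],[.022,0,.006],[-.015,.042,.076],[.015,.042,.076],[-.015,.034,.076],[.015,.034,.076]])
print(crop(place(p,L)).round(0).tolist())
q=2*np.arctan2(d["quat"][1],d["quat"][0])-np.pi/2;print("cassette yaw",q)
t=[*d["pos"][:2],q];zb=d["pos"][2]-.1939
C=np.array([[-.012,.028,zb],[.012,.028,zb],[-.012,.028,zb+.066],[.012,.028,zb+.066],[-.012,-.028,zb+.066],[.012,-.028,zb+.066]])
print(crop(place(t,C)).round(0).tolist())
E
python3 f6.py
```

```text
[[335.0, 151.0], [436.0, 151.0], [337.0, 258.0], [435.0, 258.0], [343.0, 178.0], [428.0, 178.0], [343.0, 200.0], [427.0, 200.0]]
cassette yaw 0.1975777475516256
[[328.0, 292.0], [441.0, 292.0], [295.0, 398.0], [471.0, 398.0], [311.0, 714.0], [457.0, 714.0]]
```

play_rows:
  rows:
    - [[0,0.001,0.01,0,0,0],[0,0.003,0.03,0,0,0],[0,0.003,0.06,0,0,0],[0,0.003,0.1,0,0,0],[0,0.003,0.14,0,0,0],[0,0.003,0.175,0,0,0],[0,0.003,0.205,0,0,0],[0,0.003,0.222,0,0,0],[0,0.003,0.23,0,0,0],[0,0.003,0.23,0,0,0],[0,0.003,0.23,0,0,0]]

```text
clock: 22.25
tool_pos: [0.5299, -0.2436, 0.2823]
eef_rot: [0.634, 0.773, 0.0, 0.0]
contact_force: [0.0, -0.5, -1.1]
opening: 0.272
finger_force: 19.9
```

```bash
python3 - <<'E'
from wr import *
from plant import snapshot
from m import montage
d,s=wsnap('w7')
a=snapshot("scene")["pixels"];b=snapshot("side")["pixels"]
montage([(a,150,155),(b,335,135),(d["pixels"],240,100),(d["pixels"],300,100)],"pics/m7.png")
E
```

```text
pos [ 0.5299 -0.2436  0.2823] quat [6.340e-01 7.733e-01 2.000e-04 3.000e-04] q [ 0.645  0.846 -0.516  1.787  0.628  0.679 -0.032] t 22.25 op 0.272 ff 19.886039067059755 F [ 0.  -0.5 -1.1]
```

View pics/m7.png

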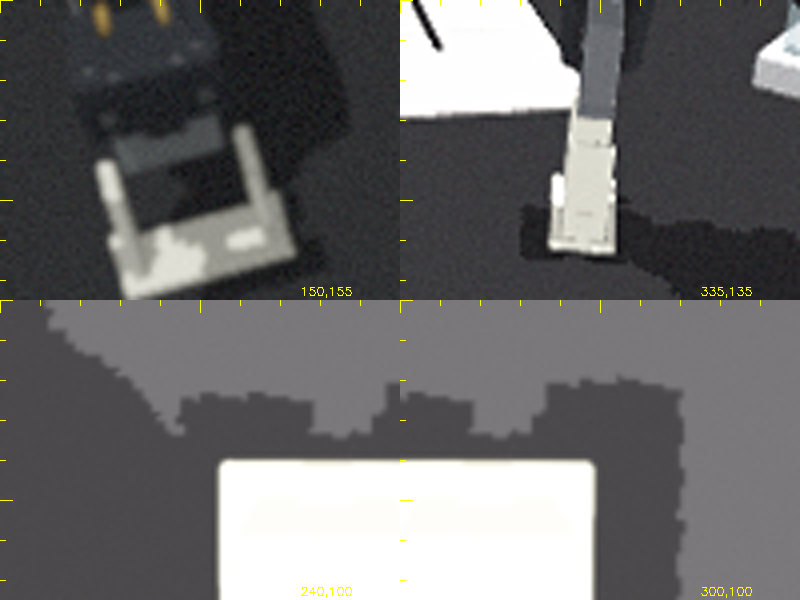

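```bash
cat > f7.py <<'E'
from fit import *
A=dict(np.load("pics/scene0.npz"));B=dict(np.load("pics/side0.npz"))
p=[.5279,-.244,.1976];t=[.5299,-.2436,.1975];zb=.2823-.1939
for n,d,o in(("scene",A,(150,155)),("side",B,(335,135))):
    f=lambda X:((pin(d,X)-o+.5)*4-.5).round(0).tolist()
    for y in(-1,1): print(n,"post",y,f(place(p,np.array([[-.015,.034*y,.076],[.015,.034*y,.076],[.015,.042*y,.076],[-.015,.042*y,.076]]))))
    print("base front",f(place(p,np.array([[.022,-.048,0],[.022,.048,0]]))))
    print(n,"cass bottom",f(place(t,np.array([[.012,-.028,zb],[.012,.028,zb],[-.012,.028,zb]]))), "notch",f(place(t,np.array([[.012,.0265,zb]]))))
E
python3 f7.py
```

```text
scene post -1 [[111.0, 160.0], [120.0, 197.0], [105.0, 201.0], [96.0, 164.0]]
scene post 1 [[232.0, 128.0], [243.0, 163.0], [257.0, 159.0], [245.0, 125.0]]
base front [[128.0, 302.0], [292.0, 255.0]]
scene cass bottom [[125.0, 177.0], [227.0, 149.0], [219.0, 121.0]] notch [[225.0, 150.0]]
side post -1 [[216.0, 99.0], [172.0, 96.0], [173.0, 91.0], [216.0, 94.0]]
side post 1 [[217.0, 144.0], [171.0, 140.0], [171.0, 145.0], [217.0, 149.0]]
base front [[153.0, 180.0], [149.0, 248.0]]
side cass bottom [[176.0, 83.0], [175.0, 119.0], [211.0, 122.0]] notch [[175.0, 118.0]]
```

```bash
cat > f8.py <<'E'
from fit import *;from wr import *;from plant import snapshot,get_state
d=dict(np.load("pics/w7.npz"));s=get_state();print(np.round(s["tool_pos"],4))
p=[.5279,-.244,.1976]
print("wrist base end pred",wproj(d,d["pos"],d["quat"],place(p,np.array([[-.022,.048,.006],[.022,.048,.006],[-.022,.048,0],[.022,.048,0]]))).round(1).tolist(),"obs 294.5,140 348.8,140")
b=snapshot("side");a=snapshot("scene")
g=cv2.cvtColor(b["pixels"],cv2.COLOR_BGR2GRAY)
for r in(150,158,161,163,180,192):print(r,g[r,370:396].tolist())
g=cv2.cvtColor(a["pixels"],cv2.COLOR_BGR2GRAY)
for r in(188,191,194,206,):print(r,g[r,170:218].tolist())
E
python3 f8.py
```

```text
[ 0.5299 -0.2438  0.2829]
wrist base end pred [[291.5, 141.3], [344.6, 141.2], [292.1, 140.8], [344.1, 140.7]] obs 294.5,140 348.8,140
150 [255, 254, 255, 255, 255, 159, 25, 33, 34, 41, 60, 118, 111, 110, 111, 109, 107, 113, 113, 112, 35, 34, 36, 47, 45, 53]
158 [254, 254, 254, 254, 254, 254, 255, 255, 255, 224, 102, 107, 106, 109, 111, 108, 111, 112, 113, 70, 60, 58, 59, 60, 60, 60]
161 [244, 245, 249, 249, 250, 247, 235, 231, 223, 155, 94, 99, 103, 107, 102, 106, 112, 105, 112, 57, 59, 61, 59, 61, 63, 62]
163 [71, 66, 57, 60, 55, 46, 50, 95, 229, 136, 98, 105, 106, 100, 104, 103, 108, 107, 96, 56, 64, 56, 63, 61, 59, 63]
180 [54, 57, 85, 255, 255, 255, 210, 217, 219, 216, 219, 217, 218, 219, 218, 219, 222, 231, 247, 43, 57, 57, 61, 58, 61, 58]
192 [37, 35, 103, 200, 192, 194, 219, 219, 218, 218, 217, 218, 218, 220, 218, 219, 184, 196, 165, 26, 34, 35, 34, 40, 31, 30]
188 [52, 41, 31, 32, 35, 33, 36, 40, 47, 40, 40, 35, 48, 55, 54, 54, 47, 38, 32, 32, 41, 45, 57, 56, 61, 71, 72, 81, 77, 79, 78, 80, 77, 79, 74, 56, 33, 46, 92, 135, 147, 139, 108, 57, 40, 25, 31, 29]
191 [51, 38, 42, 42, 41, 41, 43, 52, 74, 92, 93, 82, 78, 79, 83, 80, 76, 75, 79, 77, 80, 75, 80, 81, 78, 79, 79, 78, 78, 74, 80, 79, 75, 77, 70, 55, 45, 32, 68, 110, 140, 149, 138, 105, 60, 21, 26, 21]
194 [45, 46, 47, 44, 54, 71, 73, 73, 63, 69, 83, 88, 82, 79, 80, 77, 79, 79, 73, 78, 79, 77, 75, 74, 63, 60, 56, 51, 46, 35, 40, 37, 37, 27, 32, 25, 24, 36, 31, 70, 121, 142, 153, 142, 105, 64, 26, 30]
206 [53, 49, 46, 47, 47, 62, 106, 149, 166, 163, 147, 111, 78, 58, 38, 49, 45, 49, 47, 50, 49, 53, 51, 41, 38, 27, 29, 34, 32, 32, 32, 25, 32, 28, 33, 36, 41, 50, 64, 82, 93, 102, 117, 145, 161, 164, 156, 146]
```

play_rows:
  rows:
    - [[0.002,0.001,0.005,0,0,0],[0.002,0.001,0.015,0,0,0],[0.002,0.001,0.025,0,0,0],[0.002,0.001,0.035,0,0,0],[0.002,0.001,0.05,0,0,0],[0.002,0.001,0.065,0,0,0],[0.002,0.001,0.08,0,0,0],[0.002,0.001,0.095,0,0,0],[0.002,0.001,0.11,0,0,0],[0.002,0.001,0.125,0,0,0],[0.002,0.001,0.137,0,0,0],[0.002,0.001,0.147,0,0,0],[0.002,0.001,0.153,0,0,0],[0.002,0.001,0.156,0,0,0],[0.002,0.001,0.156,0,0,0]]

```text
clock: 23.75
tool_pos: [0.5299, -0.2427, 0.2037]
eef_rot: [0.634, 0.773, -0.0, -0.0]
contact_force: [-0.0, -1.2, -1.1]
opening: 0.276
finger_force: 19.9
```

```bash
python3 - <<'E'
from wr import *
from plant import snapshot
from m import montage
d,s=wsnap('w8')
a=snapshot("scene")["pixels"];b=snapshot("side")["pixels"]
montage([(a,150,155),(b,335,135),(d["pixels"],240,100),(d["pixels"],300,150)],"pics/m8.png")
E
```

```text
pos [ 0.5299 -0.2427  0.2037] quat [ 6.341e-01  7.732e-01 -0.000e+00 -1.000e-04] q [ 0.589  0.959 -0.42   1.814  0.723  0.528 -0.116] t 23.75 op 0.276 ff 19.88610338419676 F [-0.  -1.2 -1.1]
```

View pics/m8.png

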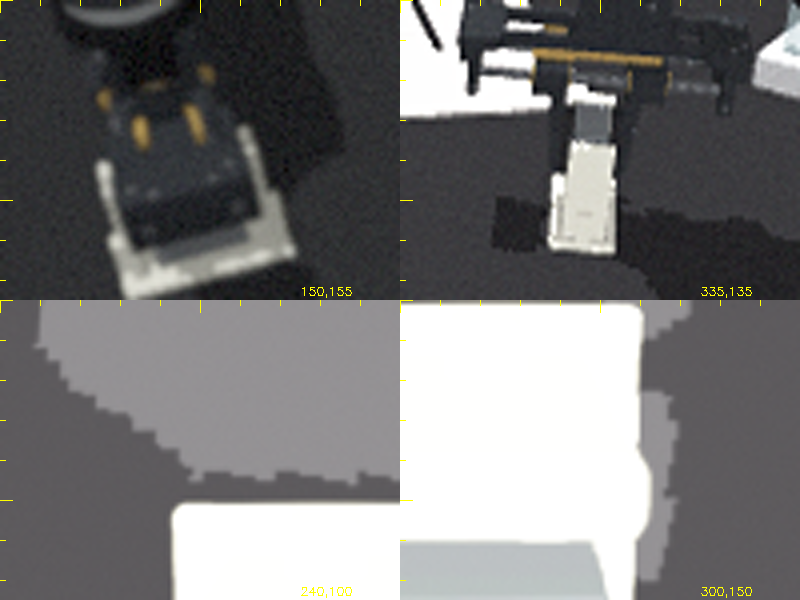

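play_rows:
  rows:
    - [[0,0,0.002,0,0,0],[0,0,0.004,0,0,0],[0,0,0.006,0,0,0],[0,0,0.007,0,0,0],[0,0,0.007,0,0,0]]

```text
clock: 24.32
tool_pos: [0.5298, -0.2428, 0.2004]
eef_rot: [0.634, 0.773, -0.0, -0.0]
contact_force: [-0.2, -0.5, -1.1]
opening: 0.267
finger_force: 19.9
```

play_rows:
  rows:
    - [[0,0,0.001,0,0,0],[0,0,0.002,0,0,0],[0,0,0.002,0,0,0]]

```text
clock: 24.57
tool_pos: [0.5299, -0.2427, 0.1999]
eef_rot: [0.634, 0.773, -0.0, 0.0]
contact_force: [-0.6, -0.7, 3.6]
opening: 0.269
finger_force: 19.9
```

play_rows:
  rows:
    - [[0,0,0,0,0,0],[0,0,0,0,0,0],[0,0,0,0,0,0],[0,0,0,0,0,0],[0,0,0,0,0,0],[0,0,0,0,0,0],[0,0,0,0,0,0],[0,0,0,0,0,0],[0,0,0,0,0,0],[0,0,0,0,0,0]]
  claw: 0

```text
clock: 25.4
tool_pos: [0.5299, -0.2427, 0.1995]
eef_rot: [0.634, 0.773, -0.0, 0.0]
contact_force: [-0.1, 0.5, -0.1]
opening: 0.99
finger_force: 0.0
```

play_rows:
  rows:
    - [[0,0,-0.01,0,0,0],[0,0,-0.03,0,0,0],[0,0,-0.06,0,0,0],[0,0,-0.1,0,0,0],[0,0,-0.14,0,0,0],[0,0,-0.18,0,0,0],[0,0,-0.22,0,0,0],[0,0,-0.26,0,0,0],[0,0,-0.3,0,0,0],[0,0,-0.33,0,0,0],[0,0,-0.35,0,0,0],[0,0,-0.35,0,0,0],[0,0,-0.35,0,0,0]]

```text
clock: 26.48
tool_pos: [0.5297, -0.2428, 0.3749]
eef_rot: [0.634, 0.773, -0.0, 0.0]
contact_force: [-0.5, 0.2, 0.1]
opening: 0.997
finger_force: 0.0
```

```bash
cat > f9.py <<'E'
from fit import *;from wr import *;from plant import snapshot
wsnap("w9");B=snapshot("side");A=snapshot("scene")
w=dict(np.load("pics/w9.npz"))
CASS=[box(-.012,.012,-.028,.028,.006,.072)]
# cassette: grey, bluish & darker than stand; show predicted outline vs picture in three views
p=[.5295,-.2435,.1976]
g=lambda im:cv2.cvtColor(im,cv2.COLOR_BGR2GRAY)
f=lambda X:wproj(w,w["pos"],w["quat"],X)
T=place(p,np.array([[-.012,.028,.072],[.012,.028,.072],[.012,-.028,.072],[-.012,-.028,.072]]))
print("pred top",f(T).round(1).tolist());P=[.5279,-.244,.1976]
for y in(-1,1):print("pred post",f(place(P,np.array([[-.015,.034*y,.076],[.015,.034*y,.076]]))).round(1).tolist())
c=w["pixels"]
u=f(T).mean(0).astype(int);gw=g(c);print(u)
for r in range(u[1]-4,u[1]+5,4):print("row",r,gw[r,u[0]-35:u[0]+35:1].tolist())
print("col",gw[u[1]-60:u[1]+60,u[0]].tolist(),u[1]-60)
E
python3 f9.py
```

```text
pos [ 0.5297 -0.2428  0.3749] quat [ 6.342e-01  7.732e-01 -0.000e+00  4.000e-04] q [ 0.696  0.725 -0.606  1.716  0.52   0.865  0.059] t 26.48 op 0.997 ff 0.0 F [-0.5  0.2  0.1]
pred top [[307.3, 161.2], [333.3, 161.1], [332.9, 218.9], [308.0, 219.0]]
pred post [[303.1, 226.4], [334.4, 226.4]]
pred post [[301.9, 155.5], [335.0, 155.4]]
[320 190]
row 186 [80, 80, 81, 81, 79, 80, 80, 80, 80, 81, 78, 67, 56, 48, 48, 49, 91, 229, 252, 252, 252, 252, 243, 207, 162, 168, 167, 167, 172, 201, 234, 234, 196, 164, 158, 156, 156, 154, 155, 156, 156, 155, 156, 155, 156, 154, 156, 155, 170, 251, 255, 255, 255, 255, 255, 255, 150, 81, 81, 80, 79, 81, 80, 81, 79, 81, 80, 80, 80, 80]
row 190 [81, 82, 79, 79, 80, 80, 81, 80, 80, 80, 80, 78, 67, 51, 48, 48, 90, 229, 252, 252, 252, 252, 242, 220, 225, 243, 244, 244, 244, 244, 244, 244, 239, 207, 161, 156, 154, 155, 156, 156, 155, 156, 155, 155, 155, 155, 155, 154, 174, 253, 255, 255, 255, 255, 255, 255, 150, 81, 81, 80, 80, 80, 80, 80, 80, 81, 81, 80, 80, 81]
row 194 [80, 80, 80, 81, 81, 81, 81, 82, 81, 80, 80, 80, 79, 80, 80, 80, 127, 249, 255, 253, 252, 252, 247, 227, 205, 242, 244, 243, 243, 244, 244, 244, 243, 243, 243, 243, 240, 191, 161, 160, 182, 210, 213, 210, 187, 163, 159, 158, 183, 255, 255, 255, 255, 255, 255, 255, 150, 81, 80, 80, 80, 81, 80, 81, 81, 80, 80, 80, 80, 81]
col [49, 48, 48, 47, 65, 156, 233, 250, 252, 252, 253, 252, 248, 230, 225, 226, 238, 249, 252, 254, 254, 254, 254, 251, 230, 156, 114, 108, 110, 112, 125, 145, 156, 157, 157, 158, 157, 157, 157, 157, 158, 157, 156, 158, 157, 157, 156, 157, 156, 157, 157, 156, 156, 155, 156, 156, 156, 155, 156, 156, 156, 155, 165, 226, 243, 244, 244, 245, 245, 245, 244, 245, 244, 245, 244, 244, 244, 244, 244, 244, 243, 244, 244, 244, 243, 244, 243, 240, 221, 224, 225, 226, 225, 225, 225, 235, 255, 255, 255, 255, 255, 255, 255, 255, 160, 80, 81, 81, 81, 80, 79, 81, 81, 80, 80, 80, 80, 81, 81, 80] 130
```

```bash
python3 -c "
from plant import *
print(finish_job())"
```

```text
the job is handed in; nothing more can be done
None
```

I tripped the latch, stood the cassette on the sheet and let go, then regripped it by its broad faces and released it upright between the stand's posts; by the last wrist image it sits about 1 mm off centre. The job was handed in at about 26.5 s of the 72 s limit, with no verdict returned.

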